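# Clear the imaging rig's bed and index the specimen stage

### The job

Take the grey pusher and sweep the four aluminium offcuts off the rig's bed into its catch tray, without touching them with the fingers, then stand the pusher back on the table, clear of the rig. Only then take the black specimen stage by its upright grip and slide it along the rail until its spring ball drops into the notch of the index block; do not plough the stage into offcuts or run on past the notch. Finish with the stage still gripped and held still at the notch, and leave the power brick, the dome and the bent steel plate where they are.

Things in the scene. Friction and masses are not known exactly. Their poses are not given: they have to be found in the camera images.
- rig: Rig fixed on the table. Origin at table level where rail and bed meet, half way along its 360 mm length; z up, y along the rail, x across, away from the robot. Black rail: x -40 to 0 mm, 55 mm high. Flat dark steel bed: x 0 to 120 mm, top 32 mm above the table, far edge open: what is pushed over it drops into the tray. A thin white sheet lies under it all.
- tray (a point): Middle of the grey catch tray's floor, 4 mm above the table, along the bed's far edge. The tray spans rig x 120 to 220 mm and the rig's whole length; 4 mm walls 50 mm high on its two ends and far side, open towards the bed.
- stage: Black specimen stage, 60 mm long in y; slides only along the rig's y (friction about 1.5 N), axes parallel to the rig's. Origin on the rail's top (z 55 mm) over its centre line (rig x -20 mm). Starts near the rail's -y end; the notch is 145 to 245 mm farther in +y and the rail goes on past it. Its low platform reaches over the bed (x 25 to 115 mm), 10 mm above it: offcuts block it.
- stage_grip (a point): Where to grip the stage: 45 mm above its origin, in an upright black fin 30 mm (x) by 22 mm (y) that rises from 14 to 60 mm above the origin, over a flat plate, with room on all four sides. Grip closing along y or x.
- stage_ball (a point): Lowest point of the stage's 10 mm spring ball, under the ear on the robot's side, hidden from above: 40 mm in -x from the stage's origin, same y. Pressed down with 8 N, it yields upward at 1 N per mm.
- index: Aluminium index block clamped to the rail's robot side, at a place that varies: 30 (x) x 40 (y) x 44 mm high, its middle 55 mm in -x from this origin. Two steel ridges lie across its top, the notch between them. Origin at table level at the notch's y (the block's middle), axes as the rig's: the ball is seated when its y in this frame is 0.
- notch (a point): The notch, on top of the index block. To one sliding in +y: resistance rises to 8 to 12 N some 11 to 7 mm before it (first ridge), falls, becomes a pull of 2 or 3 N towards the notch in the last 4 mm, and rises steeply past it, to 13 to 17 N (second ridge). In it the ball centres the stage to about 1 mm.
- offcut0: Chunky offcut of aluminium profile, 26 x 20 x 20 mm (long along its x), 25 g; origin at its centre. It lies on the rig's bed with its centre 58 to 75 mm from the rail (rig x), between rig y -30 and 95 mm. The four are alike.
- offcut1: Chunky offcut of aluminium profile, 26 x 20 x 20 mm (long along its x), 25 g; origin at its centre. It lies on the rig's bed with its centre 58 to 75 mm from the rail (rig x), between rig y -30 and 95 mm. The four are alike.
- offcut2: Chunky offcut of aluminium profile, 26 x 20 x 20 mm (long along its x), 25 g; origin at its centre. It lies on the rig's bed with its centre 58 to 75 mm from the rail (rig x), between rig y -30 and 95 mm. The four are alike.
- offcut3: Chunky offcut of aluminium profile, 26 x 20 x 20 mm (long along its x), 25 g; origin at its centre. It lies on the rig's bed with its centre 58 to 75 mm from the rail (rig x), between rig y -30 and 95 mm. The four are alike.
- pusher: Grey plastic pusher, 0.2 kg, standing on the table left or right of the rig: a bar 24 mm (x) by 160 mm (y) by 40 mm high with flat faces, and on its middle an upright handle 24 mm (x) by 44 mm (y), from 40 to 95 mm above its underside. Origin at the centre of its underside, z up. It starts with its long side roughly along the world x.
- brick: Black power brick, 150 x 62 x 34 mm, on the other side of the rig from the pusher. Origin at the centre of its underside. Leave it alone.
- dome: White plastic bowl (light dome), 130 mm across and 60 mm high, beyond the rig to the left. Origin at the centre of its underside. Leave it alone.
- plate: Bent dark steel plate: foot 90 x 70 mm with an upright 110 mm high, beyond the rig to the right. Origin at the centre of its foot. Leave it alone.

How it is judged:
On the way, in this order (a step that is already met when the one before it is completed fails the run):
1. all four offcuts lie in the catch tray while the pusher is held in the fingers (x of offcut0 in the frame of rig between 0.12 and 0.22 m and y of offcut0 in the frame of rig between -0.18 and 0.18 m and z of each of offcut0, offcut1, offcut2, offcut3 in the frame of rig below 0.038 m and x of offcut1 in the frame of rig between 0.12 and 0.22 m and y of offcut1 in the frame of rig between -0.18 and 0.18 m and x of offcut2 in the frame of rig between 0.12 and 0.22 m and y of offcut2 in the frame of rig between -0.18 and 0.18 m and x of offcut3 in the frame of rig between 0.12 and 0.22 m and y of offcut3 in the frame of rig between -0.18 and 0.18 m and contact force between the fingers and pusher above 1 N), for 0.1 s.
2. the pusher stands released on the table, clear of the rig (height (world z) of pusher below 0.01 m and angle between pusher's own z axis and vertical below 0.15 rad and contact force between pusher and rig below 0.3 N and contact force between the fingers and pusher below 0.2 N), for 0.2 s.
3. the stage is gripped and still with its ball in the notch (y of stage_ball in the frame of index between -0.0025 and 0.0025 m and contact force between the fingers and stage above 3 N and linear speed of stage below 0.005 m/s), for 0.2 s.
At the end, for the whole second after the job is handed in: Stage within 2.5 mm of the notch along the rail, still (under 5 mm/s) and gripped (over 3 N); the four offcuts in the catch tray (centres inside its outline, below 38 mm); the pusher upright (within 0.15 rad) on the table, released and not touching the rig (all of step 2 and all of step 3 and x of offcut0 in the frame of rig between 0.12 and 0.22 m and y of offcut0 in the frame of rig between -0.18 and 0.18 m and z of each of offcut0, offcut1, offcut2, offcut3 in the frame of rig below 0.038 m and x of offcut1 in the frame of rig between 0.12 and 0.22 m and y of offcut1 in the frame of rig between -0.18 and 0.18 m and x of offcut2 in the frame of rig between 0.12 and 0.22 m and y of offcut2 in the frame of rig between -0.18 and 0.18 m and x of offcut3 in the frame of rig between 0.12 and 0.22 m and y of offcut3 in the frame of rig between -0.18 and 0.18 m); the arm keeps its last pose, push and grip.
It fails at once if the fingers touch an offcut (over 1 N) (contact force between the fingers and offcut0 above 1 N or contact force between the fingers and offcut1 above 1 N or contact force between the fingers and offcut2 above 1 N or contact force between the fingers and offcut3 above 1 N).
It fails at once if the stage is ploughed into an offcut (over 1 N) (contact force between stage and offcut0 above 1 N or contact force between stage and offcut1 above 1 N or contact force between stage and offcut2 above 1 N or contact force between stage and offcut3 above 1 N).
It fails at once if the stage runs more than 15 mm past the notch (y of stage_ball in the frame of index above 0.015 m).
It fails at once if the power brick, the dome or the bent plate is moved by more than 30 mm (distance of any of brick, dome, plate from where it was at the start of the episode above 0.03 m).
It also fails if it takes over 72 s, if anything falls off the work surface, if the arm or the gripper's body presses on something with over 40 N, if the wrist force passes 120 N, or if a joint passes its speed limit or range.

### The arm

A 6-joint arm with a two-finger parallel gripper is mounted at the origin on the work surface. World frame = base frame: x ahead of the robot, y to its left, z up, the work surface at z = 0. Lengths are in m, angles in rad, forces in N, time in s.
With the tool pointing down it reaches from about 0.325 to 0.9 m from the base axis. Payload 6.1 kg.
Tool frame: the origin (TCP) lies midway between the tips of the shut fingers; the grasp point (between the pads) lies 19 mm behind it; z points along the fingers, y is the line along which they close (so a half turn about z gives the same grasp; the last joint's range is limited). The gripper opens to 85 mm and grips with 20 to 120 N. Pads are 22 mm wide; open, the fingers measure 114 mm over their backs; the gripper's body (76 mm by 85 mm) begins 54 mm behind the grasp point. The pads swing forward as they close: fully open they stand 13 mm farther back than shut.
Start: joints at [-0.126, 0.22, 1.526, -0, 1.395, -0.126], TCP at [0.625, -0, 0.231] pointing down, gripper open.
Joint ranges: [-2.98, 2.98], [-0.91, 2.08], [0.09, 2.57], [-1.24, 4.39], [0.2, 2.65], [-2.68, 2.68]. Speed limits (rad/s): [2.57, 2.57, 3.01, 3.14, 3.14, 3.14].

### API

Orientations are given as a unit quaternion [x, y, z, w].
In Python, from cell import r gives the robot as it stands. Calls block until the motion is done:
- r.movep(position, orientation): joint-space move of the TCP to a pose.
- r.move_linear(position, rotation=None, max_speed=0.15, threshold=None): straight line of the TCP; rotation=None keeps the orientation; max_speed is the mean speed in m/s. With threshold (N) it stops when the force on the tool has changed by that much, and returns True; else False.
- r.movej(angles): joint-space move.
- r.move_gripper(opening): finger opening in m; the grip force is fixed at half the most; returns when the fingers have stopped.
- r.wait(seconds).
- r.solve_ik(position, orientation): joint angles nearest the present ones, or None.
- r.read_state(): the state.
- r.camera(name): name is "scene" or "side" or "wrist"; returns (picture, depth): 420x560x3 uint8, red, green, blue; 420x560 float32, m along the optical axis (not along the pixel's ray), 0 where there is no reading.
- r.camera_model(name): a dict with "fx", "fy", "cx", "cy" (pixels), "R" (3x3) and "t" (3): a world point X has camera coordinates R X + t. Camera axes: x right, y down, z forward; pixel columns grow to the right and rows downward; lengths in m; the calibration is good to about 2 mm. A picture is of the moment at which its call begins: read the wrist's pose just before it. camera_model takes no time and is no camera call; for the wrist camera it gives the pose at the moment of the call.
A pose or a line that the arm cannot do raises r.IKError and nothing moves.
- r.close_job(): hands the job in; it is judged then, once.
Trained networks look in the newest picture that a camera, given by its name, has taken for a name from the list of things; names that differ only in an ending like _2 or _b are one class to them, and where a whole thing is asked for, a point or a joint stands for the part that bears it (a point fixed in the world has none). Each returns a list of dicts, best first, with "confidence" (0 to 1); they miss things now and then, are a little off and sometimes report something else, mostly with a low value. They report only what shows in the picture. A call takes as long as a camera call.
- r.find_in(query, camera): "box" ([centre column, centre row, width, height] in pixels, round what is visible of it).
- r.masks_of(query, camera): "mask" (420x560 bool, what is visible of it) and "box" ([centre column, centre row, width, height] in pixels, round what is visible of it).
The state is a dict: "time": time; "joint_positions": joint angles; "joint_vel": joint speeds; "tau": joint torques, N m; "eef_pos": TCP position; "tcp_rot": TCP orientation; "contact_force": force on the tool from outside, world axes, zero at the start; "torque": the same for the moment, N m; "gripper_width": finger opening in m; "grip_force": force on a finger pad.
Only numpy, scipy, OpenCV 4.12 (cv2) and the standard library are available. Lean on these libraries where they do the work, as an engineer would, in place of code of your own. Each camera call takes 0.05 s, during which the arm holds its last target. There are 200 camera calls.

## Working session

There is one attempt and no reset: what is moved stays moved. The work goes in short steps, each a Python script; the robot and the scene stay as the last script left them, time stands still between calls to the robot, and variables do not carry over. Pictures are saved under pics/ and viewed, at most 10 in all, crops included, and the job is handed in when it is done.

```bash
mkdir -p pics; ls
cat > h.py <<'E'
import numpy as np, cv2
from cell import r
def cloud(depth, m, mask=None):
    ok = depth>0
    if mask is not None: ok &= mask
    v,u = np.nonzero(ok); z=depth[v,u].astype(float)
    P=np.c_[(u-m['cx'])/m['fx']*z,(v-m['cy'])/m['fy']*z,z]
    return (P-m['t'])@np.array(m['R'])   # R^T (P-t)
def quat(yaw):  # tool down, tool y axis along world direction yaw+90deg
    from scipy.spatial.transform import Rotation as R
    return (R.from_euler('z',yaw)*R.from_euler('x',np.pi)).as_quat()
E
python3 - <<'E'
from h import *
for n in ['scene','side']:
    p,d=r.camera(n); m=r.camera_model(n)
    cv2.imwrite(f'pics/{n}0.png',p[:,:,::-1]); np.savez(f'{n}0.npz',p=p,d=d,**m)
    print(n,-np.array(m['R']).T@m['t'])
    for q in ['rig','stage','index','offcut0','pusher','brick','dome','plate']:
        for o in r.masks_of(q,n)[:5]:
            if o['confidence']<.3: continue
            X=cloud(d,m,o['mask'])
            if len(X)<5: continue
            print(q,round(o['confidence'],2),np.round(o['box']),len(X),np.round(np.median(X,0),3),np.round(np.percentile(X,2,axis=0),3),np.round(np.percentile(X,98,axis=0),3))
s=r.read_state();print(s['tcp_rot'],s['time'])
E
```

```text
cell.py
pics
scene [1.08493946 0.70987028 0.62426373]
rig 0.74 [297. 255. 228. 157.] 16489 [0.598 0.076 0.029] [ 0.384 -0.149  0.001] [0.733 0.231 0.072]
stage 0.74 [273. 194.  61.  49.] 1093 [ 0.519 -0.123  0.069] [ 0.439 -0.16   0.047] [ 0.602 -0.095  0.116]
index 0.5 [272. 193.  66.  50.] 1254 [ 0.518 -0.124  0.069] [ 0.357 -0.274  0.002] [ 0.602 -0.095  0.116]
index 0.45 [350. 225.  16.   3.] 60 [0.423 0.067 0.047] [0.362 0.01  0.002] [0.431 0.084 0.05 ]
offcut0 0.52 [288. 228.  14.  12.] 111 [ 0.563 -0.003  0.049] [ 0.546 -0.017  0.036] [0.57  0.005 0.055]
offcut0 0.49 [301. 233.  13.  15.] 136 [0.552 0.035 0.05 ] [0.525 0.015 0.033] [0.559 0.054 0.055]
pusher 0.84 [242. 174.  42.  38.] 880 [ 0.513 -0.303  0.037] [ 0.477 -0.38   0.004] [ 0.542 -0.238  0.097]
brick 0.96 [408. 311.  71.  62.] 2334 [0.526 0.344 0.035] [0.439 0.305 0.005] [0.584 0.371 0.037]
brick 0.3 [273. 194.  60.  46.] 1169 [ 0.519 -0.123  0.069] [ 0.417 -0.251  0.003] [ 0.602 -0.095  0.116]
dome 0.96 [377. 370.  83.  81.] 4728 [0.673 0.402 0.032] [0.631 0.353 0.005] [0.751 0.471 0.062]
dome 0.6 [241. 175.  41. 
[... 810 characters left out ...]
.035] [0.567 0.005 0.055]
offcut0 0.41 [270. 230.  14.   9.] 86 [0.545 0.033 0.051] [ 0.535 -0.001  0.033] [0.567 0.043 0.055]
pusher 0.62 [326. 173.  12.  39.] 367 [ 0.496 -0.294  0.041] [ 0.471 -0.39  -0.002] [ 0.539 -0.235  0.097]
brick 0.57 [232. 322.  68.  38.] 1765 [0.501 0.345 0.033] [0.433 0.302 0.002] [0.576 0.371 0.038]
dome 0.67 [147. 310.  56.  48.] 2042 [0.709 0.397 0.032] [0.632 0.353 0.003] [0.751 0.471 0.062]
plate 0.91 [286. 138.  34.  40.] 432 [ 0.711 -0.416  0.004] [ 0.654 -0.456 -0.003] [ 0.751 -0.367  0.111]
plate 0.45 [270. 229.  14.   4.] 77 [0.544 0.033 0.051] [0.535 0.019 0.037] [0.559 0.044 0.055]
[ 7.07093947e-01  7.07119614e-01 -4.16324283e-06  2.48849650e-05] 0.9
```

Run:
```python
from h import *
p,d=r.camera('wrist'); m=r.camera_model('wrist'); cv2.imwrite('pics/w0.png',p[:,:,::-1])
a=np.load('scene0.npz')['p'][130:430,140:460,::-1]
cv2.imwrite('pics/sc.png',cv2.resize(a,None,fx=2.2,fy=2.2))
# height map orthophoto from both cams + wrist
H=np.full((380,420),np.nan,float)
C=[cloud(np.load(f'{n}0.npz')['d'],{k:np.load(f'{n}0.npz')[k] for k in ['fx','fy','cx','cy','R','t']}) for n in ['scene','side']]+[cloud(d,m)]
for X in C:
    X=X[X[:,2]<0.14]
    i=((X[:,0]-0.34)/0.0025).astype(int); j=((X[:,1]+0.5)/0.0025).astype(int)
    ok=(i>=0)&(i<180)&(j>=0)&(j<400)
    if H.shape!=(180,400): H=np.full((180,400),-.01)
    np.maximum.at(H,(i[ok],j[ok]),X[ok,2])
np.save('H.npy',H)
im=cv2.applyColorMap(np.uint8(np.clip((H+.01)/.13,0,1)*255),cv2.COLORMAP_TURBO)
cv2.imwrite('pics/H.png',cv2.resize(im,None,fx=2,fy=2,interpolation=0))
```

```text
(no output)
```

View pics/H.png

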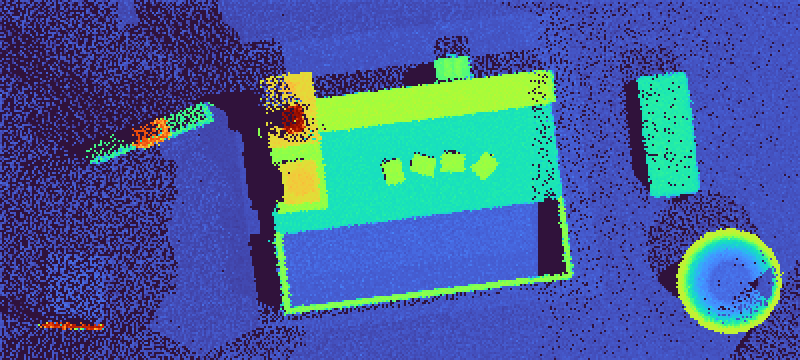

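View pics/sc.png

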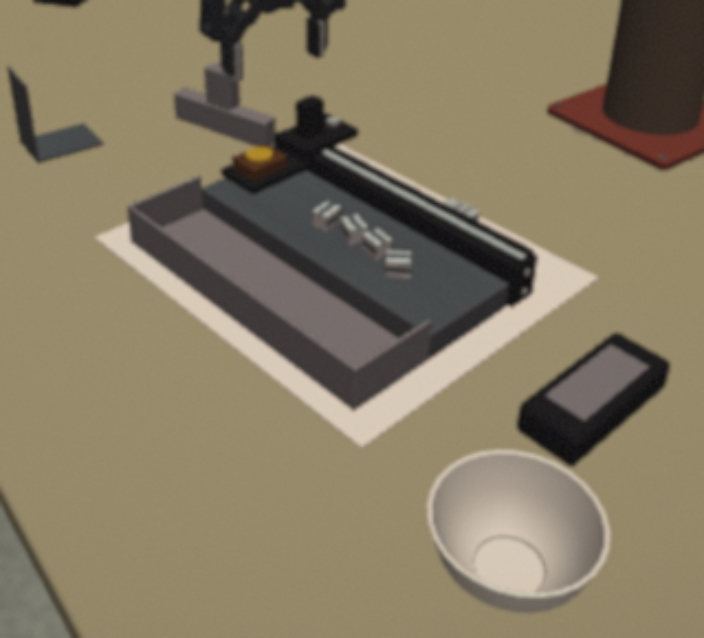

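View pics/w0.png

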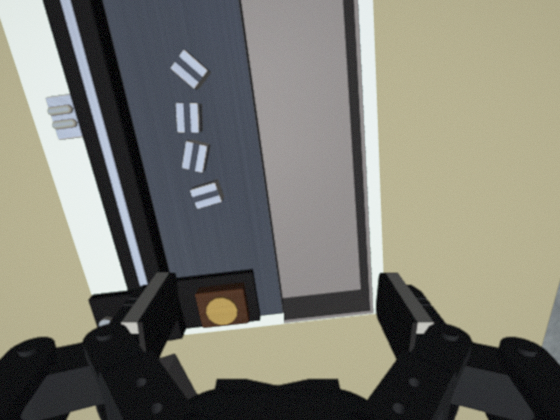

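```bash
cat > fit.py <<'E'
from h import *
from scipy.optimize import minimize
ks=['fx','fy','cx','cy','R','t']
def load(n):
    f=np.load(f'{n}0.npz'); return cloud(f['d'],{k:f[k] for k in ks})
p,d=r.camera('wrist'); m=r.camera_model('wrist'); np.savez('wrist0.npz',p=p,d=d,**m)
def model(Q):
    x,y=Q[:,0],Q[:,1]; h=np.zeros(len(Q)); a=abs(y)<.18
    h[a&(x>-.04)&(x<0)]=.055; h[a&(x>=0)&(x<.12)]=.032; t=a&(x>=.12)&(x<.22); h[t]=.004
    h[t&((x>.216)|(abs(y)>.176))]=.05
    return h
def fit(X):
    X=X[(X[:,0]>.4)&(X[:,0]<.76)&(X[:,1]>-.09)&(X[:,1]<.27)&(X[:,2]<.08)]
    def c(v):
        cs,s=np.cos(v[2]),np.sin(v[2]); D=X[:,:2]-v[:2]
        Q=np.c_[D[:,0]*cs+D[:,1]*s,-D[:,0]*s+D[:,1]*cs]
        return np.minimum(abs(X[:,2]-model(Q)),.02).mean()*1000
    best=None
    for y0 in [.01,.02,.03]:
        o=minimize(c,[.485,y0+.0,.11],method='Nelder-Mead',options=dict(initial_simplex=[[.485,y0,.11],[.50,y0,.11],[.485,y0+.02,.11],[.485,y0,.14]],xatol=1e-4,fatol=1e-4))
        if best is None or o.fun<best.fun: best=o
    return best
cl={n:load(n) for n in ['scene','side','wrist']}
for n,X in cl.items(): o=fit(X); print(n,o.x.round(4),round(o.fun,2))
o=fit(np.r_[cl['scene'],cl['side'],cl['wrist']]); rig=o.x; print('all',rig.round(4),o.fun); np.save('rig.npy',rig)
def toR(X):
    cs,s=np.cos(rig[2]),np.sin(rig[2]); D=X[:,:2]-rig[:2]
    return np.c_[D[:,0]*cs+D[:,1]*s,-D[:,0]*s+D[:,1]*cs,X[:,2]]
P=lambda a:np.round(np.percentile(a,[3,50,97],axis=0)*1000).tolist()
for n,X in cl.items():
    Q=toR(X)
    off=Q[(Q[:,0]>.03)&(Q[:,0]<.11)&(Q[:,1]>-.07)&(Q[:,1]<.14)&(Q[:,2]>.045)&(Q[:,2]<.06)]
    print(n,'offcuts',len(off),P(off))
    ix=Q[(Q[:,0]>-.075)&(Q[:,0]<-.043)&(Q[:,1]>-.05)&(Q[:,1]<.15)&(Q[:,2]>.035)&(Q[:,2]<.06)]
    if len(ix): print(n,'index',len(ix),P(ix))
    fin=Q[(Q[:,1]<-.08)&(Q[:,2]>.105)&(Q[:,2]<.12)&(abs(Q[:,0]+.02)<.04)]
    if len(fin)>3: print(n,'fin',len(fin),P(fin))
    for nm,lo,hi in [('handle',.09,.1),('bar',.035,.043)]:
        B=X[(X[:,0]>.44)&(X[:,0]<.58)&(X[:,1]>-.42)&(X[:,1]<-.2)&(X[:,2]>lo)&(X[:,2]<hi)]
        if len(B)>5: print(n,nm,len(B),cv2.minAreaRect((B[:,:2]*1000).astype(np.float32)))
E
python3 fit.py
```

```text
scene [0.4914 0.0088 0.1255] 5.45
side [0.4912 0.0093 0.1322] 4.65
wrist [0.4866 0.0344 0.1264] 2.65
all [0.4898 0.0088 0.1262] 3.306004115587856
scene offcuts 355 [[51.0, -31.0, 46.0], [66.0, 39.0, 53.0], [80.0, 100.0, 55.0]]
scene index 66 [[-68.0, 47.0, 42.0], [-60.0, 71.0, 46.0], [-51.0, 84.0, 50.0]]
scene fin 144 [[-56.0, -2233.0, 105.0], [-18.0, -146.0, 114.0], [11.0, -131.0, 119.0]]
scene handle 45 ((514.1284790039062, -310.39459228515625), (38.589439392089844, 20.421159744262695), 87.89071655273438)
scene bar 199 ((509.0426025390625, -314.90899658203125), (28.913406372070312, 163.236083984375), 19.717742919921875)
side offcuts 257 [[49.0, -32.0, 46.0], [62.0, 39.0, 51.0], [79.0, 102.0, 55.0]]
side index 129 [[-69.0, 47.0, 36.0], [-57.0, 71.0, 44.0], [-44.0, 85.0, 50.0]]
side fin 77 [[-57.0, -877.0, 106.0], [-20.0, -140.0, 113.0], [-6.0, -130.0, 118.0]]
side handle 64 ((505.41796875, -311.6074523925781), (22.55801010131836, 46.1743278503418), 19.842439651489258)
side bar 102 ((503.959716796875, -308.4626159667969), (22.887788772583008, 157.89974975585938), 20.512371063232422)
wrist offcuts 2632 [[50.0, -32.0, 47.0], [63.0, 42.0, 51.0], [79.0, 99.0, 53.0]]
wrist index 1131 [[-68.0, 46.0, 42.0], [-56.0, 65.0, 44.0], [-46.0, 83.0, 48.0]]
```

Run:
```python
from h import *
r.movep([.53,-.37,.28],quat(np.pi/2+.35))
p,d=r.camera('wrist'); m=r.camera_model('wrist'); cv2.imwrite('pics/w1.png',p[:,:,::-1])
X=cloud(d,m); 
for lo,hi in [(.088,.1),(.035,.043)]:
    B=X[(X[:,0]>.43)&(X[:,0]<.58)&(X[:,1]>-.43)&(X[:,1]<-.2)&(X[:,2]>lo)&(X[:,2]<hi)]
    print(len(B),np.median(B,0).round(4)); print(cv2.minAreaRect((B[:,:2]*1000).astype(np.float32)))
s=r.read_state();print(s['time'],s['joint_positions'],s['contact_force'],s['eef_pos'])
```

```text
1211 [ 0.5056 -0.3144  0.0937]
((505.6097717285156, -315.25543212890625), (23.93313217163086, 43.17471694946289), 20.41033363342285)
2266 [ 0.4972 -0.2849  0.039 ]
((505.1164855957031, -314.26043701171875), (23.88370704650879, 158.67642211914062), 19.594099044799805)
2.4833 [-7.29512202e-01  2.45109276e-01  1.40697312e+00  3.56834855e-04
  1.48995403e+00 -1.08082539e+00] [-0.05431865  0.40751034 -0.17555806] [ 0.53060649 -0.36879119  0.27979932]
```

View pics/w1.png

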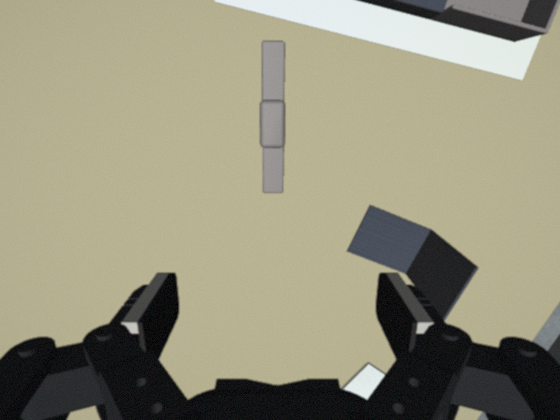

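```bash
cat >> h.py <<'E'
RIG=np.array([.4895,.0088,.1262])
def rw(x,y,z):
    c,s=np.cos(RIG[2]),np.sin(RIG[2]); return [RIG[0]+c*x-s*y,RIG[1]+s*x+c*y,z]
def st(tag=''):
    s=r.read_state(); print(tag,round(s['time'],2),np.round(s['eef_pos'],4),'F',np.round(s['contact_force'],1),'w',round(s['gripper_width'],4),'g',round(s['grip_force'],1)); return s
E
python3 - <<'E'
from h import *
q=quat(np.pi/2+.35); qr=quat(np.pi/2+RIG[2])
r.movep([.5055,-.3147,.16],q)
r.move_linear([.5055,-.3147,.05],max_speed=.1); st('down')
r.move_gripper(0.0); st('grip')
r.move_linear([.5055,-.3147,.23],max_speed=.15); st('lift')
r.movep(rw(.022,.036,.23),qr); st('over')
r.move_linear(rw(.022,.036,.12),max_speed=.12)
print(r.move_linear(rw(.022,.036,.0845),max_speed=.04,threshold=6)); st('low')
p,d=r.camera('wrist'); cv2.imwrite('pics/w2.png',p[:,:,::-1])
p,d=r.camera('scene'); cv2.imwrite('pics/s2.png',cv2.resize(p[180:300,220:420,::-1],None,fx=3.5,fy=3.5))
E
```

```text
down 4.33 [ 0.5061 -0.3152  0.0509] F [-0.4 -0.1  0. ] w 0.0855 g 0.0
grip 4.92 [ 0.5057 -0.3148  0.0503] F [0.3 0.4 2.2] w 0.0233 g 59.7
lift 6.28 [ 0.5049 -0.3142  0.2285] F [ 0.5 -0.2 -3.2] w 0.0234 g 59.2
over 7.63 [0.507  0.0465 0.2299] F [-0.2 -0.3 -2.5] w 0.0234 g 59.1
False
low 9.73 [0.5071 0.0473 0.0848] F [-0.2 -0.6 -2.9] w 0.0233 g 59.1
```

View pics/s2.png

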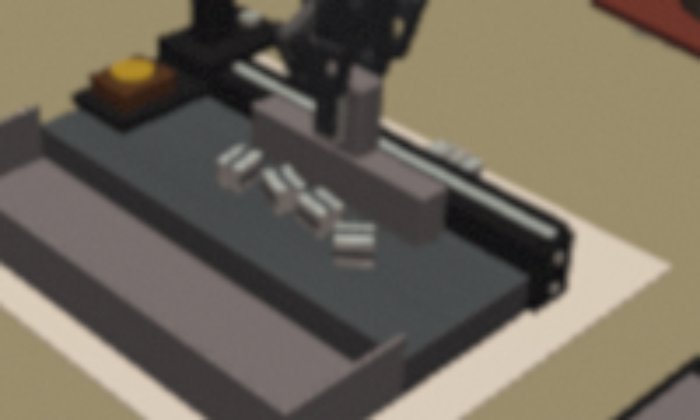

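Run:
```python
from h import *
print(r.move_linear(rw(.120,.036,.0845),max_speed=.05,threshold=15)); st('swept')
r.move_linear(rw(.130,.036,.0845),max_speed=.05); r.wait(.3)
p,d=r.camera('scene');m=r.camera_model('scene'); cv2.imwrite('pics/s3.png',cv2.resize(p[180:300,220:420,::-1],None,fx=3.5,fy=3.5))
st()
```

```text
False
swept 11.94 [0.6039 0.0596 0.0845] F [ 0.2 -0.1 -2. ] w 0.0234 g 59.1
 12.64 [0.6138 0.0609 0.0845] F [ 0.3  0.2 -2.4] w 0.023 g 59.1
```

View pics/s3.png

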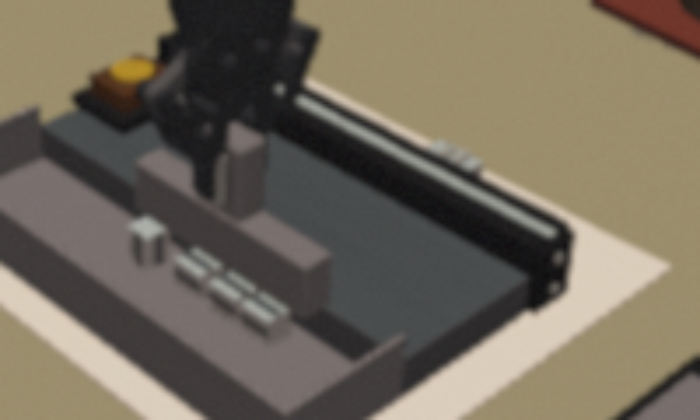

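Run:
```python
from h import *
r.move_linear(rw(.130,.036,.20),max_speed=.15)
p,d=r.camera('scene');m=r.camera_model('scene'); cv2.imwrite('pics/s4.png',cv2.resize(p[180:300,220:420,::-1],None,fx=3.5,fy=3.5))
X=cloud(d,m); c,s=np.cos(RIG[2]),np.sin(RIG[2]); D=X[:,:2]-RIG[:2]
Q=np.c_[D[:,0]*c+D[:,1]*s,-D[:,0]*s+D[:,1]*c,X[:,2]]
Q=Q[(Q[:,0]>.11)&(Q[:,0]<.208)&(abs(Q[:,1])<.165)&(Q[:,2]>.015)&(Q[:,2]<.06)]
G,_=np.histogram(Q[:,1],bins=np.arange(-.17,.171,.01))
for a in np.arange(-.17,.17,.01):
    B=Q[(Q[:,1]>=a)&(Q[:,1]<a+.01)]
    if len(B)>3: print(round(a,2),len(B),(np.percentile(B,[5,95],axis=0)*1000).round().tolist())
st()
```

```text
-0.17 10 [[113.0, -165.0, 21.0], [121.0, -161.0, 35.0]]
-0.16 22 [[112.0, -159.0, 16.0], [122.0, -151.0, 35.0]]
-0.15 20 [[114.0, -149.0, 20.0], [122.0, -140.0, 34.0]]
-0.14 21 [[114.0, -140.0, 17.0], [123.0, -131.0, 34.0]]
-0.13 29 [[112.0, -129.0, 16.0], [121.0, -121.0, 35.0]]
-0.12 24 [[111.0, -120.0, 16.0], [121.0, -111.0, 35.0]]
-0.11 25 [[113.0, -109.0, 17.0], [122.0, -101.0, 34.0]]
-0.1 26 [[111.0, -100.0, 17.0], [122.0, -90.0, 36.0]]
-0.09 23 [[111.0, -89.0, 16.0], [123.0, -81.0, 35.0]]
-0.08 25 [[114.0, -80.0, 17.0], [122.0, -72.0, 35.0]]
-0.07 30 [[114.0, -69.0, 18.0], [122.0, -60.0, 36.0]]
-0.06 26 [[112.0, -59.0, 18.0], [121.0, -50.0, 34.0]]
-0.05 19 [[112.0, -49.0, 20.0], [122.0, -40.0, 34.0]]
-0.04 54 [[114.0, -39.0, 17.0], [154.0, -30.0, 34.0]]
-0.03 72 [[117.0, -29.0, 16.0], [154.0, -20.0, 34.0]]
-0.02 62 [[116.0, -20.0, 16.0], [151.0, -11.0, 34.0]]
-0.01 28 [[113.0, -10.0, 18.0], [122.0, -1.0, 35.0]]
0.0 48 [[113.0, 0.0, 17.0], [150.0, 10.0, 34.0]]
0.01 63 [[115.0, 10.0, 18.0], [150.0, 19.0, 33.0]]
0.02 69 [[115.0, 21.0, 17.0], [150.0, 29.0, 34.0]]
0.03 54 [[113.0, 30.0, 16.0], [150.0, 40.0, 34.0]]
0.04 65 [[114.0, 41.0, 17.0], [149.0, 50.0, 33.0]]
0.05 65 [[115.0, 51.0, 17.0], [149.0, 60.0, 33.0]]
0.06 64 [[114.0, 61.0, 18.0], [149.0, 69.0, 34.0]]
0.07 71 [[113.0, 70.0, 17.0], [150.0, 79.0, 34.0]]
0.08 72 [[114.0, 81.0, 18.0], [149.0, 90.0, 35.0]]
0.09 69 [[113.0, 90.0, 16.0], [147.0, 99.0, 34.0]]
0.1 34 [[111.0, 101.0, 18.0], [122.0, 110.0, 34.0]]
0.11 41 [[111.0, 110.0, 15.0], [121.0, 120.0, 35.0]]
0.12 36 [[111.0, 121.0, 17.0], [121.0, 130.0, 35.0]]
0.13 39 [[111.0, 131.0, 17.0], [121.0, 140.0, 34.0]]
0.14 37 [[111.0, 140.0, 16.0], [122.0, 149.0, 34.0]]
0.15 27 [[110.0, 151.0, 27.0], [122.0, 159.0, 35.0]]
 13.61 [0.6129 0.0609 0.1982] F [ 0.3  0.3 -3.5] w 0.0232 g 59.1
```

View pics/s4.png

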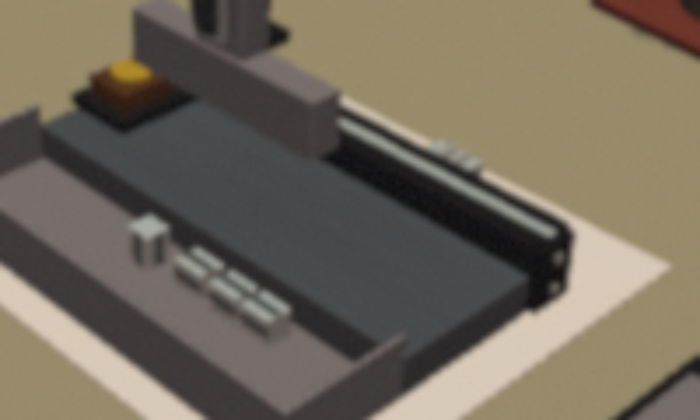

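Run:
```python
from h import *
q=quat(np.pi/2+.35); qs=quat(RIG[2])
r.move_linear(rw(.130,.036,.23),max_speed=.15)
r.movep([.5055,-.3147,.23],q)
r.move_linear([.5055,-.3147,.07],max_speed=.12)
print(r.move_linear([.5055,-.3147,.0485],max_speed=.03,threshold=4)); st('placed')
r.move_gripper(.085); st('rel')
r.move_linear([.5055,-.3147,.2],max_speed=.15)
r.movep(rw(-.07,-.14,.28),qs); s=st('look'); print(s['joint_positions'])
p,d=r.camera('wrist');m=r.camera_model('wrist'); cv2.imwrite('pics/w5.png',p[:,:,::-1]); np.savez('w5.npz',p=p,d=d,**m)
X=cloud(d,m); c,s=np.cos(RIG[2]),np.sin(RIG[2]); D=X[:,:2]-RIG[:2]
Q=np.c_[D[:,0]*c+D[:,1]*s,-D[:,0]*s+D[:,1]*c,X[:,2]]
B=Q[(abs(Q[:,0]+.02)<.04)&(Q[:,1]<-.09)&(Q[:,1]>-.19)&(Q[:,2]>.10)&(Q[:,2]<.125)]
print(len(B),np.median(B,0),cv2.minAreaRect((B[:,:2]*1000).astype(np.float32)))
```

```text
True
placed 17.52 [ 0.5054 -0.3145  0.0503] F [ 0.3 -0.1  3.1] w 0.0233 g 59.9
rel 18.14 [ 0.5042 -0.3136  0.0491] F [0.2 0.  0.4] w 0.085 g 0.0
look 21.04 [ 0.4377 -0.139   0.2797] F [-0.3 -0.2  1. ] w 0.0849 g 0.0
[-4.79516535e-01 -2.16856811e-01  1.87402742e+00 -4.47127561e-05
  1.48485813e+00  9.64598021e-01]
847 [-0.01789067 -0.14328345  0.11379872] ((-18.364151000976562, -143.37115478515625), (21.59543228149414, 29.374408721923828), 89.85198211669922)
```

View pics/w5.png

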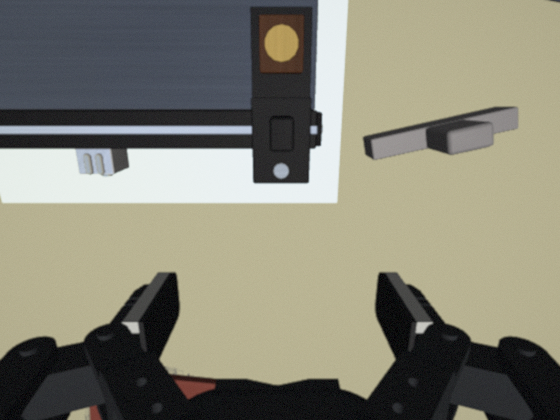

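Run:
```python
from h import *
f=np.load('w5.npz'); m={k:f[k] for k in ['fx','fy','cx','cy','R','t']}
X=cloud(f['d'],m); c,s=np.cos(RIG[2]),np.sin(RIG[2]); D=X[:,:2]-RIG[:2]
Q=np.c_[D[:,0]*c+D[:,1]*s,-D[:,0]*s+D[:,1]*c,X[:,2]]
B=Q[(Q[:,0]<-.043)&(Q[:,0]>-.075)&(Q[:,1]>.02)&(Q[:,1]<.12)&(Q[:,2]>.041)&(Q[:,2]<.055)]
print(len(B),cv2.minAreaRect((B[:,:2]*1000).astype(np.float32)))
for lo,hi in [(.041,.0455),(.0465,.052)]:
    b=B[(B[:,2]>lo)&(B[:,2]<hi)]; print(len(b),(np.percentile(b,[1,5,50,95,99],axis=0)[:,1]*1000).round(1))
q=quat(RIG[2])
r.movep(rw(-.018,-.1433,.18),q)
r.move_linear(rw(-.018,-.1433,.081),max_speed=.1,threshold=10); st('down')
r.move_gripper(0.); st('grip')
```

```text
802 ((-55.71857833862305, 64.18834686279297), (25.45354461669922, 40.67109680175781), 0.45165687799453735)
577 [44.3 45.4 63.1 82.2 83.7]
150 [55.4 56.  68.4 73.1 73.7]
down 22.76 [ 0.4903 -0.1359  0.0818] F [ 0.2  0.1 -0.9] w 0.0849 g 0.0
grip 23.36 [ 0.4898 -0.1357  0.0813] F [-0.9  1.2  2.1] w 0.0211 g 59.6
```

```bash
cat >> h.py <<'E'
def ry():
    s=r.read_state(); c,n=np.cos(RIG[2]),np.sin(RIG[2]); e=np.array(s['eef_pos'])-[*RIG[:2],0]; F=s['contact_force']
    return e[0]*c+e[1]*n, -e[0]*n+e[1]*c, F[0]*c+F[1]*n, -F[0]*n+F[1]*c, F[2], s['time']
E
python3 - <<'E'
from h import *
for y in [-.12,-.07,-.02,.02,.046]:
    print(y,r.move_linear(rw(-.018,y,.081),max_speed=.06,threshold=30),np.round(ry(),4))
E
```

```text
-0.12 False [-1.7900e-02 -1.1850e-01 -2.4780e+00  1.2535e+00  5.1762e+00  2.3900e+01]
-0.07 False [-1.80000e-02 -6.87000e-02 -1.95790e+00  2.74250e+00  6.27420e+00
  2.48833e+01]
-0.02 False [-1.80000e-02 -1.87000e-02 -1.44780e+00  1.44030e+00  7.40560e+00
  2.58667e+01]
0.02 False [-1.80000e-02  2.14000e-02 -1.16960e+00  1.97990e+00  6.25730e+00
  2.66833e+01]
0.046 False [-1.80000e-02  4.75000e-02 -1.39760e+00  1.48040e+00  6.91570e+00
  2.72667e+01]
```

Run:
```python
from h import *
y=.047; peak=0
while y<.0665:
    r.move_linear(rw(-.018,y,.081),max_speed=.015); r.wait(.15)
    fs=[]
    for _ in range(3): v=ry(); fs.append(v[3]); r.wait(.03)
    f=-np.mean(fs); print(round(y,4),round(v[1],4),'res',round(f,1),'Fx',round(v[2],1),'Fz',round(v[4],1),round(v[5],1))
    peak=max(peak,f)
    if v[1]>.059 and peak>5 and f>1.5 and low<1: break
    low=f if f<peak-3 else 9
    y+=.001
```

```text
0.047 0.0481 res -0.4 Fx -1.7 Fz 5.8 27.7
0.048 0.0489 res 0.7 Fx -1.5 Fz 5.9 28.2
0.049 0.0499 res 0.5 Fx -1.8 Fz 6.2 28.7
0.05 0.0508 res 1.1 Fx -1.3 Fz 5.9 29.2
0.051 0.0518 res 0.8 Fx -2.1 Fz 5.6 29.7
0.052 0.0527 res 1.2 Fx -1.9 Fz 5.8 30.2
0.053 0.0532 res 4.0 Fx -2.4 Fz 5.7 30.7
0.054 0.0534 res 7.4 Fx -2.3 Fz 5.1 31.2
0.055 0.0541 res 9.0 Fx -2.3 Fz 5.7 31.7
0.056 0.0557 res 6.2 Fx -1.8 Fz 5.9 32.2
0.057 0.0571 res 5.0 Fx -2.6 Fz 5.5 32.7
0.058 0.0588 res 1.0 Fx -2.2 Fz 5.7 33.2
0.059 0.0599 res 0.3 Fx -1.8 Fz 5.8 33.7
0.06 0.0612 res -1.5 Fx -1.2 Fz 5.4 34.2
0.061 0.0625 res -2.0 Fx -1.1 Fz 7.2 34.7
0.062 0.0631 res -1.1 Fx -2.4 Fz 4.9 35.2
0.063 0.0639 res 0.7 Fx -2.0 Fz 6.5 35.7
0.064 0.0647 res 1.0 Fx -1.4 Fz 5.3 36.2
0.065 0.0651 res 4.0 Fx -1.5 Fz 4.8 36.7
0.066 0.0656 res 6.7 Fx -1.6 Fz 4.9 37.2
```

Run:
```python
from h import *
r.move_linear(rw(-.018,.0635,.081),max_speed=.01); r.wait(.8)
print(np.round(ry(),4)); st()
r.camera('side')
for n in ['scene']:
    p,d=r.camera(n); cv2.imwrite('pics/end.png',cv2.resize(p[130:330,160:440,::-1],None,fx=2.8,fy=2.8))
```

```text
[-1.81000e-02  6.43000e-02 -1.42560e+00 -1.25230e+00  6.15090e+00
  3.84667e+01]
 38.47 [0.4635 0.0703 0.0813] F [-1.3 -1.4  6.2] w 0.0215 g 60.3
```

View pics/end.png

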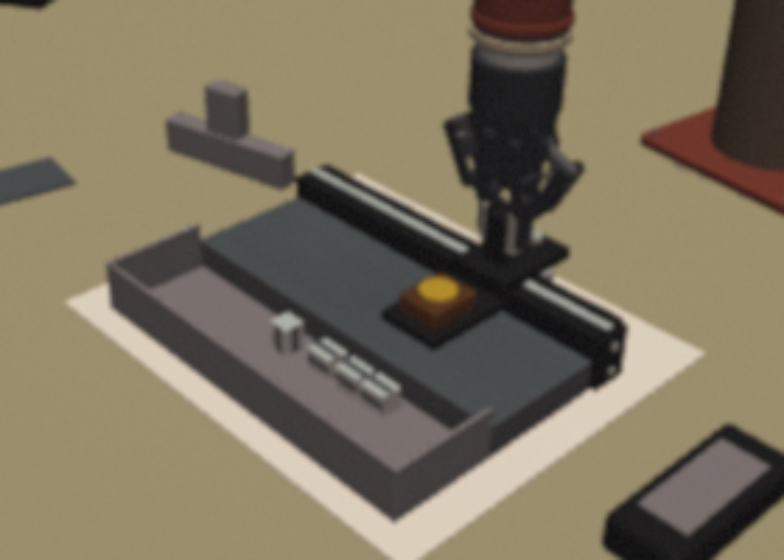

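The picture shows the pusher upright on the table (230,135), all four offcuts in the tray (285–380, 330–390), and the stage gripped at the index block. The measured y of 64.3 mm agrees with both the vision estimate and the force profile, so I'm handing in.

```bash
python3 -c "
from cell import r
print(r.close_job())"
```

```text
the job is handed in; nothing more can be done
None
```

I handed the job in (no verdict came back): four offcuts in the tray, pusher upright on the table clear of the rig, stage gripped and still at the notch; brick, dome and plate were never touched.

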